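# Screw the clamp cap onto the mounting arbor of the roundness tester

## Task

Fit the large knurled clamp cap onto the threaded arbor that carries the bearing on the roundness tester: set it upright over the arbor's nose and, keeping light pressure on it, turn it backwards (anticlockwise from above) so that it climbs the thread until you feel it drop into the thread start, then screw it in clockwise until its skirt is fully down on the bearing, finger-tight, and let go. The spindle is delicate, so never press or wedge the cap on the arbor with 30 N or more, do not overtighten it, and keep it straight so that it does not cross-thread. Leave the bearing on its seat and the other things on the bench where they are.

Things in the scene. Friction and masses are not known exactly. Their poses are not given: they have to be found in the camera images.
- cap: The clamp cap to fit: black steel, round, about 0.22 kg, the larger of the two knurled caps. A skirt 55 mm in diameter and 34 mm high, open below; on top a knurled round grip 34 mm in diameter, 26 mm high (60 mm in all), with a 10 mm wide shoulder round its foot. Stands on the bench. Origin: centre of the underside of the skirt; z up along its axis.
- cap_grip (a point): Centre of the cap's knurled grip, on its axis 47 mm above the underside: a good place to hold it, from above, at any turn. A grip of 60 N turns it without slipping.
- cap_thread (a point): On the cap's axis 2 mm above its underside, where the thread inside it begins: right-hand, three starts 120 degrees apart, like the arbor's. Core diameter 34 mm. Where round the rim the starts lie is not marked or told. One turn clockwise (from above) takes the cap down by 21 mm, 3.34 mm a radian; pitch 7 mm.
- arbor: Steel mounting arbor fixed upright on the tester's rotary table; it neither turns nor gives. A flange 72 mm wide and 12 mm high, a spigot with the bearing on it, and above the bearing a threaded stub, 41 mm in diameter (core 32 mm). Origin: on its axis at the table's top face. In its thread the cap has 1 mm play up and down; held higher than that, the blunt thread ends butt.
- thread_top (a point): Where the arbor's three threads end bluntly, on its axis 19.5 mm above seat. Set down at any turn, the cap comes to rest on the thread with its skirt 10.5 to 17.5 mm above seat. Turned anticlockwise in contact it climbs 3.34 mm a radian up to 17.5 mm, then drops by 7 mm, after a third of a turn at most. From the drop it is half a turn clockwise to home.
- nose (a point): Centre of the arbor's top end, on its axis, 27 mm above seat: a plain chamfered nose 32 mm in diameter (25 mm at its end) that leads the cap on with 1 mm of room all round.
- seat (a point): On the arbor's axis in the plane of the bearing's top face (28 mm above the arbor's origin). The cap is home when its origin comes to this point, at any turn. It turns freely (under 0.1 N m) until then; 0.25 N m makes it finger-tight, over 1 N m is too much. Let go, it stays where it is.
- bearing: Ball bearing 75 mm outside, 45 mm bore, 16 mm high, lying loose over the arbor's spigot on its flange. Origin: centre of its underside, 16 mm below seat.
- tester: Roundness tester, fixed. Black base, cream top 107 mm high, x -140 to 170 mm, y -120 to 250 mm from the origin, which lies at bench level on the axis of its round steel table (190 mm wide, top 127 mm high). y points to its column: 40 by 50 mm, 467 mm tall, at x 110, y 220 mm; the probe carriage on it spans x 70 to 170, y 180 to 375 mm, from 290 mm up. Keep the arm clear of it.
- cap_small: The smaller knurled cap, 38 mm in diameter and 40 mm high, of another arbor: not to be used. Origin: centre of its underside.
- bearing_spare: A second bearing like the first, lying flat on the bench. Origin: centre of its underside.
- master: Stepped steel setting master, 52 mm in diameter, 30 mm high. Origin: centre of its underside.
- indicator: Dial indicator lying on its back, 56 mm in diameter, 18 mm high, its stem along +x to 79 mm from the centre. Origin: centre of its underside.
- hexkey: L-shaped hexagon key of 6 mm, legs 90 mm (along +x) and 30 mm, lying flat. Origin: on the bench below the free end of the long leg.
- oil: Small white oil bottle, 44 mm in diameter, 110 mm high. Origin: centre of its underside.
- screwdriver: Screwdriver 190 mm long, lying along its x axis, handle to -x. Origin: on the bench under it, near its middle.
Mind the look-alikes: they are no part of the job. What is shaped like the cap but red is not meant.

How it is judged:
By the outcome, as a careful person would: the job done as asked, in the order asked, and still so for the second after the job is handed in, with the robot touching nothing.
It also fails if it takes over 67 s, if anything falls off the work surface, if the arm or the gripper's body presses on something with over 40 N, if the wrist force passes 120 N, or if a joint passes its speed limit or range.

## Robot

A 6-joint arm with a two-finger parallel gripper is mounted at the origin on the work surface. World frame = base frame: x ahead of the robot, y to its left, z up, the work surface at z = 0. Lengths are in m, angles in rad, forces in N, time in s.
With the tool pointing down it reaches from about 0.3 to 0.775 m from the base axis. Payload 14.6 kg.
Tool frame: the origin (TCP) lies midway between the tips of the shut fingers; the grasp point (between the pads) lies 19 mm behind it; z points along the fingers, y is the line along which they close (so a half turn about z gives the same grasp; the last joint's range is limited). The gripper opens to 85 mm and grips with 20 to 120 N. Pads are 22 mm wide; open, the fingers measure 114 mm over their backs; the gripper's body (76 mm by 85 mm) begins 54 mm behind the grasp point. The pads swing forward as they close: fully open they stand 13 mm farther back than shut.
Start: joints at [1.233, 0.3, 1.521, -0, 1.321, -0.067], TCP at [0.147, 0.53, 0.231] pointing down, gripper open.
Joint ranges: [-3.03, 3.03], [-0.79, 2.21], [0.23, 2.52], [-1.04, 4.18], [0, 3.07], [-2.55, 2.55]. Speed limits (rad/s): [2.22, 2.22, 2.57, 3.14, 3.14, 3.14].

## Interface

Orientations are given as a unit quaternion [w, x, y, z].
In Python, from rig import r gives the robot as it stands. The module is installed in compiled form; this text tells all that it offers.
- The arm moves only by the tool play_rows, never from a script. Its argument "moves" is a list that holds one entry, the list of rows, each a list of 7 numbers: the gripper's target within -1 to 1 (fully open at 1, half-way at 0, shut at -1), then the shift along the tool's x, y, z in units of 25 mm (1.0 is 25 mm), then the turn, a rotation vector about the tool's x, y, z in units of 6 degrees (1.0 is 6 degrees). In form: [[[claw, tx, ty, tz, wx, wy, wz], ...]]. A call has 1 to 12 rows; each row shifts and turns the commanded pose from where the row before left it, along the tool's axes as they then stand; what a row does not reach is not made up. A row lasts 1/12 s, in which the tool goes at most 41.7 mm and 7.16 degrees, less where a joint would pass 70% of its speed; a pose out of reach is approached as far as the arm can. A call is refused whole if a number of a shift passes 1 or a number of a turn 1, either way. A call with a gripper value outside its range is refused whole. The fingers move at their own pace and stop on an object; "newtons" is the grip in N (left out, the last holds). Time passes only in rows, so rows that do not move let the fingers close. It gives the time, the measured TCP pose, the force, the opening and the grip force at its end, in the units of the state.
- r.get_obs(): the state, without advancing time (a new reading comes with each control period).
- r.get_image(name): name is "scene" or "top"; returns a dict with "color" (420x560x3 uint8, red, green, blue), "depth" (420x560 float32, m along the optical axis (not along the pixel's ray), 0 where there is no reading), "fx", "fy", "cx", "cy" (pixels), "world_to_cam" (4x4, takes a point from world to camera coordinates). Camera axes: x right, y down, z forward; pixel columns grow to the right and rows downward; lengths in m; the calibration is good to about 2 mm. A picture is of the moment at which its call begins.
- r.hand_in(): hands the job in; it is judged then, once.
The state is a dict: "time": time; "joint_positions": joint angles; "dq": joint speeds; "tau": joint torques, N m; "tcp_pos": TCP position; "tcp_rot": TCP orientation; "contact_force": force on the tool from outside, world axes, zero at the start; "moment": the same for the moment, N m; "width": finger opening in m; "grasp_force": force on a finger pad.
Only numpy, scipy, OpenCV 4.12 (cv2) and the standard library are available. Lean on these libraries where they do the work, as an engineer would, in place of code of your own. Each camera call takes 0.05 s, during which the arm holds its last target. There are 200 camera calls.

## Working session

There is one attempt and no reset: what is moved stays moved. The work goes in short steps, Python scripts to look and compute and a tool call to move; the robot and the scene stay as the last step left them, time stands still between calls to the robot, and variables do not carry over. Pictures are saved under pics/ and viewed, at most 10 in all, crops included, and the job is handed in when it is done.

Besides the shell and the picture viewer there is one more tool, called after "Emit:" as a command line: name --argument value ..., lists and objects as JSON in quotes. play_rows: Moves the arm, as the interface text tells. Its arguments: {"type":"object","properties":{"moves":{"type":"array"},"newtons":{"type":"number"}},"required":["moves"]}

```bash
mkdir -p pics
cat > h.py <<'E'
import numpy as np, cv2
from rig import r
def pts(im):
    d=im["depth"]; v,u=np.mgrid[:d.shape[0],:d.shape[1]]
    c=np.stack([(u-im["cx"])/im["fx"]*d,(v-im["cy"])/im["fy"]*d,d],-1)
    T=np.linalg.inv(im["world_to_cam"]); return c@T[:3,:3].T+T[:3,3]
def proj(im,p):
    q=im["world_to_cam"]@np.r_[p,1]; return np.array([im["fx"]*q[0]/q[2]+im["cx"],im["fy"]*q[1]/q[2]+im["cy"]])
def ray(im,u,v,z):
    T=np.linalg.inv(im["world_to_cam"]); d=T[:3,:3]@[(u-im["cx"])/im["fx"],(v-im["cy"])/im["fy"],1]; o=T[:3,3]
    return o+d*(z-o[2])/d[2]
E
python3 - <<'E'
from h import *
for n in("scene","top"):
    im=r.get_image(n); cv2.imwrite(f"pics/{n}0.png",im["color"][:,:,::-1]); np.save(f"{n}0.npy",im,allow_pickle=True)
    print(n,im["fx"],np.linalg.inv(im["world_to_cam"])[:3].round(3).tolist())
o=r.get_obs();print({k:np.round(v,3).tolist() for k,v in o.items()})
E
```

```text
scene 449.3100256793722 [[0.731, 0.509, -0.454, 0.943], [0.683, -0.541, 0.491, -0.588], [0.005, -0.669, -0.743, 0.78]]
top 398.868351587679 [[-0.0, -0.982, 0.188, 0.376], [-1.0, 0.001, 0.001, -0.141], [-0.001, -0.188, -0.982, 1.0]]
{'time': 0.1, 'joint_positions': [1.233, 0.3, 1.522, -0.0, 1.321, -0.067], 'dq': [0.001, -0.0, -0.002, 0.001, -0.001, 0.001], 'tau': [0.002, -54.437, -36.238, 0.0, 0.003, -0.0], 'tcp_pos': [0.147, 0.53, 0.231], 'tcp_rot': [-0.0, 0.135, 0.991, -0.001], 'contact_force': [0.765, -0.149, 0.219], 'moment': [0.011, 0.022, 0.02], 'grasp_force': 0.0, 'width': 0.085}
```

View pics/scene0.png

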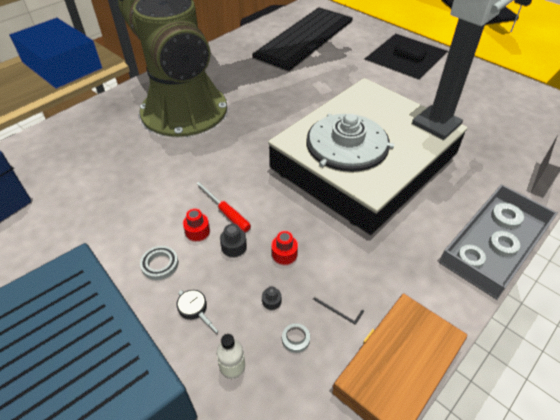

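View pics/top0.png

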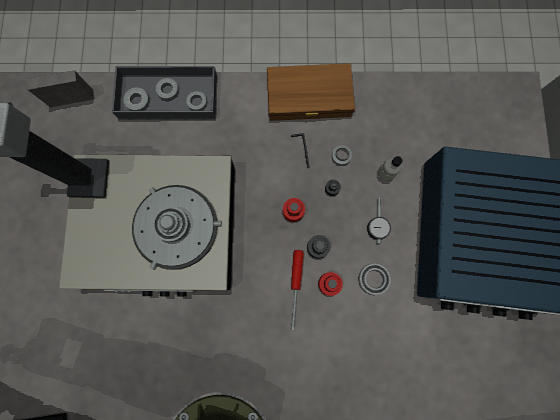

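The scene view shows the tester with its arbor at (350,125), a black cap at (233,240), a smaller black cap at (271,297), and red caps at (196,223) and (284,247). In the top view the same things are the arbor at (172,223), the black cap at (318,246), the small cap at (333,187), and the red caps at (294,209) and (330,284). The candidate that fits is the larger black one at top (318,246). I'll measure it and confirm it in a crop.

Run:
```python
from h import *
L=lambda n:np.load(n+"0.npy",allow_pickle=True).item()
t=L("top");s=L("scene")
def circ(P,m,lab):
    X=P[m]; 
    if len(X)<8: print(lab,len(X));return
    (c,rad)=cv2.minEnclosingCircle((X[:,:2]*1000).astype(np.float32)); print(lab,len(X),"mean",X.mean(0).round(4),"mec",np.round(c,1),round(rad,1),"mid",((X.max(0)+X.min(0))/2).round(4),'z',np.percentile(X[:,2],[5,50,95]).round(4))
for n,im,boxes in(("top",t,[(295,225,342,268),(320,175,346,200)]),("scene",s,[(212,215,255,262),(255,280,290,312)])):
    P=pts(im); V=im["color"].max(-1).astype(int); sat=V-im["color"].min(-1)
    for b in boxes:
        w=np.zeros(V.shape,bool); w[b[1]:b[3],b[0]:b[2]]=1; w&=sat<50
        z=P[...,2]
        for lo,hi in((.01,.029),(.030,.037),(.038,.042),(.056,.064)): circ(P,w&(z>lo)&(z<hi),(n,b[:2],lo))
    z=P[...,2]
    w=np.zeros(V.shape,bool)
    b=(120,175,230,275) if n=="top" else (290,95,400,180)
    w[b[1]:b[3],b[0]:b[2]]=1
    for lo,hi in((.123,.131),(.136,.142),(.150,.158),(.165,.1735),(.176,.179),(.179,.186)): circ(P,w&(z>lo)&(z<hi),(n,'arbor',lo))
a=cv2.resize(t["color"][165:305,270:400],None,fx=4,fy=4,interpolation=cv2.INTER_CUBIC)
c=cv2.resize(t["color"][173:273,122:222],None,fx=4,fy=4,interpolation=cv2.INTER_CUBIC)[:,:276]
c=cv2.copyMakeBorder(c,0,160,0,0,cv2.BORDER_CONSTANT)
cv2.imwrite("pics/crop1.png",np.hstack([a,c])[:,:800,::-1])
print(proj(t,[.147,.53,.231]))
```

```text
('top', (295, 225), 0.01) 25 mean [ 0.4512 -0.2112  0.0191] mec [ 447.6 -212.8] 31.7 mid [ 0.4501 -0.2198  0.0196] z [0.0109 0.019  0.0282]
('top', (295, 225), 0.03) 211 mean [ 0.4672 -0.2344  0.0341] mec [ 469.  -236.3] 27.7 mid [ 0.4686 -0.2364  0.0335] z [0.0313 0.0341 0.0365]
('top', (295, 225), 0.038) 6
('top', (295, 225), 0.056) 163 mean [ 0.4688 -0.2358  0.0605] mec [ 468.8 -236.2] 17.5 mid [ 0.4686 -0.2363  0.06  ] z [0.0578 0.0606 0.0632]
('top', (320, 175), 0.01) 119 mean [ 0.6162 -0.2732  0.0213] mec [ 619.6 -275.3] 19.4 mid [ 0.62   -0.2751  0.0195] z [0.013  0.0219 0.0257]
('top', (320, 175), 0.03) 11 mean [ 0.6141 -0.2714  0.0336] mec [ 617.7 -274. ] 11.1 mid [ 0.6158 -0.2738  0.0336] z [0.0305 0.0336 0.0367]
('top', (320, 175), 0.038) 36 mean [ 0.6195 -0.2761  0.0402] mec [ 619.1 -275.2] 11.0 mid [ 0.6193 -0.2758  0.04  ] z [0.0383 0.0403 0.0418]
('top', (320, 175), 0.056) 0
('top', 'arbor', 0.123) 3877 mean [0.5032 0.0926 0.1273] mec [508.9  93.9] 100.2 mid [0.5057 0.09   0.127 ] z [0.1248 0.1273 0.1297]
('top', 'arbor', 0.136) 10 mean [0.4864 0.0704 0.1402] mec [496.
[... 1738 characters left out ...]
277 0.1299]
('scene', 'arbor', 0.136) 49 mean [0.5213 0.0708 0.1393] mec [510.7  87.9] 36.7 mid [0.5117 0.0823 0.139 ] z [0.1363 0.1395 0.1417]
('scene', 'arbor', 0.15) 387 mean [0.5131 0.0845 0.1547] mec [507.3  93.5] 38.3 mid [0.5075 0.0938 0.154 ] z [0.1519 0.1549 0.1571]
('scene', 'arbor', 0.165) 89 mean [0.5115 0.0845 0.1699] mec [506.3  92.6] 21.2 mid [0.5064 0.0904 0.1693] z [0.1656 0.1703 0.1732]
('scene', 'arbor', 0.176) 20 mean [0.5137 0.085  0.1774] mec [510.1  91.8] 15.7 mid [0.5104 0.0908 0.1775] z [0.1762 0.1775 0.1787]
('scene', 'arbor', 0.179) 101 mean [0.5079 0.092  0.1822] mec [507.9  92.8] 15.4 mid [0.5077 0.0926 0.1824] z [0.1797 0.1824 0.1841]
[-95.464591   415.28501725]
```

View pics/crop1.png

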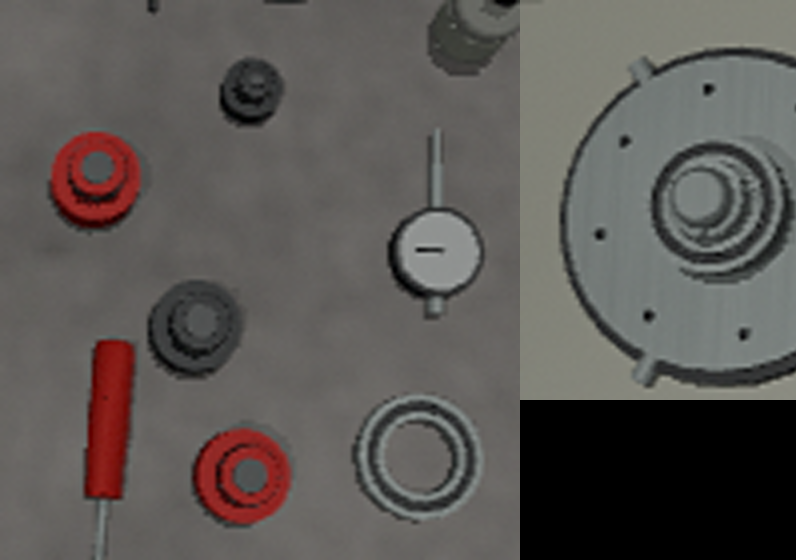

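The crop confirms it. The black cap at crop (197,330) has a skirt radius of 27.7 mm, a grip radius of 17.5 mm and a top at 60 mm, so it is the large cap. The other black one at (250,90) has a radius of 19.4 mm and is 40 mm high, so it is the small cap, and the other two are red.

Measured positions:
- **Cap:** (0.4695, -0.2365).
- **Arbor:** (0.5065, 0.0936), nose top at 0.182, so seat at z = 0.155.

Next I move over the cap.

Emit:
play_rows --moves '[[[0.2, -0.765, -0.967, 0, 0, 0, 0], [0.2, -0.765, -0.967, 0, 0, 0, 0], [0.2, -0.765, -0.967, 0, 0, 0, 0], [0.2, -0.765, -0.967, 0, 0, 0, 0], [0.2, -0.765, -0.967, 0, 0, 0, 0], [0.2, -0.765, -0.967, 0, 0, 0, 0], [0.2, -0.765, -0.967, 0, 0, 0, 0], [0.2, -0.765, -0.967, 0, 0, 0, 0], [0.2, -0.765, -0.967, 0, 0, 0, 0], [0.2, -0.765, -0.967, 0, 0, 0, 0], [0.2, -0.765, -0.967, 0, 0, 0, 0], [0.2, -0.765, -0.967, 0, 0, 0, 0]]]' --newtons 70

```text
time: 1.1
tcp_pos: [0.2907, 0.1876, 0.2312]
tcp_rot: [0.0, 0.135, 0.991, 0.0]
contact_force: [0.5, 0.1, -0.1]
width: 0.0514
grasp_force: 0.0
```

Emit:
play_rows --moves '[[[0.2, -0.765, -0.967, 0, 0, 0, 0], [0.2, -0.765, -0.967, 0, 0, 0, 0], [0.2, -0.765, -0.967, 0, 0, 0, 0], [0.2, -0.765, -0.967, 0, 0, 0, 0], [0.2, -0.765, -0.967, 0, 0, 0, 0], [0.2, -0.765, -0.967, 0, 0, 0, 0], [0.2, -0.765, -0.967, 0, 0, 0, 0], [0.2, -0.765, -0.967, 0, 0, 0, 0], [0.2, -0.765, -0.967, 0, 0, 0, 0], [0.2, -0.765, -0.967, 0, 0, 0, 0], [0.2, -0.765, -0.967, 0, 0, 0, 0], [0.2, -0.765, -0.967, 0, 0, 0, 0]]]'

```text
time: 2.1
tcp_pos: [0.4344, -0.1535, 0.231]
tcp_rot: [-0.0, 0.135, 0.991, 0.0]
contact_force: [0.3, 0.6, -0.1]
width: 0.0513
grasp_force: 0.0
```

Emit:
play_rows --moves '[[[0.2, -0.765, -0.967, 0, 0, 0, 0], [0.2, -0.765, -0.967, 0, 0, 0, 0], [0.2, -0.765, -0.967, 0, 0, 0, 0], [0.2, 0, 0, 0, 0, 0, 0], [0.2, 0, 0, 0, 0, 0, 0]]]'

```text
time: 2.52
tcp_pos: [0.4699, -0.2379, 0.2304]
tcp_rot: [-0.001, 0.136, 0.991, 0.0]
contact_force: [0.5, 0.9, 0.3]
width: 0.0511
grasp_force: 0.0
```

```bash
cat >> h.py <<'E'
from scipy.spatial.transform import Rotation as Rn
def st(target=None):
    o=r.get_obs(); q=np.array(o["tcp_rot"]); R=Rn.from_quat(q[[1,2,3,0]]).as_matrix(); p=np.array(o["tcp_pos"])
    print("t",round(o["time"],2),"p",(p*1e3).round(2),"x",R[:,0].round(4),"z",R[:,2].round(4),"j",np.round(o["joint_positions"],3),"F",np.round(o["contact_force"],1),"M",np.round(o["moment"],2),"w",round(o["width"]*1e3,1),"g",round(o["grasp_force"],1))
    if target is not None: print("units to go",(R.T@(np.array(target)-p)/.025).round(3))
E
python3 -c "
from h import *
st([.4695,-.2365,.033])"
```

```text
t 2.52 p [ 469.9  -237.9   230.38] x [-0.9631  0.2691  0.0016] z [-1.4e-03  9.0e-04 -1.0e+00] j [-0.538  0.25   1.587  0.     1.307 -1.837] F [0.5 0.9 0.3] M [-0.02  0.01  0.05] w 51.1 g 0.0
units to go [0.018 0.045 7.895]
```

Emit:
play_rows --moves '[[[0.2, 0.018, 0.045, 0.9, 0, 0, 0], [0.2, 0, 0, 0.9, 0, 0, 0], [0.2, 0, 0, 0.9, 0, 0, 0], [0.2, 0, 0, 0.9, 0, 0, 0], [0.2, 0, 0, 0.9, 0, 0, 0], [0.2, 0, 0, 0.9, 0, 0, 0], [0.2, 0, 0, 0.9, 0, 0, 0], [0.2, 0, 0, 0.9, 0, 0, 0], [0.2, 0, 0, 0.4, 0, 0, 0], [0.2, 0, 0, 0.15, 0, 0, 0], [0.2, 0, 0, 0.1, 0, 0, 0], [0.2, 0, 0, 0, 0, 0, 0]]]'

```text
time: 3.52
tcp_pos: [0.4703, -0.2358, 0.0357]
tcp_rot: [0.0, 0.135, 0.991, -0.0]
contact_force: [-0.1, 0.5, 0.8]
width: 0.0509
grasp_force: 0.0
```

```bash
python3 -c "
from h import *
st([.4695,-.2365,.033])
im=r.get_image('scene'); c=proj(im,[.47,-.2365,.05]).astype(int); print(c)
a=im['color'][c[1]-60:c[1]+60,c[0]-75:c[0]+75]
cv2.imwrite('pics/grip1.png',cv2.resize(a,None,fx=5,fy=5,interpolation=cv2.INTER_CUBIC)[:,:,::-1])"
```

```text
t 3.52 p [ 470.26 -235.82   35.74] x [-9.636e-01  2.672e-01 -8.000e-04] z [ 8.e-04 -4.e-04 -1.e+00] j [-0.534  0.498  1.754 -0.     0.889 -1.835] F [-0.1  0.5  0.8] M [ 0.   -0.01  0.03] w 50.9 g 0.0
units to go [ 0.022 -0.034  0.109]
[231 233]
```

View pics/grip1.png

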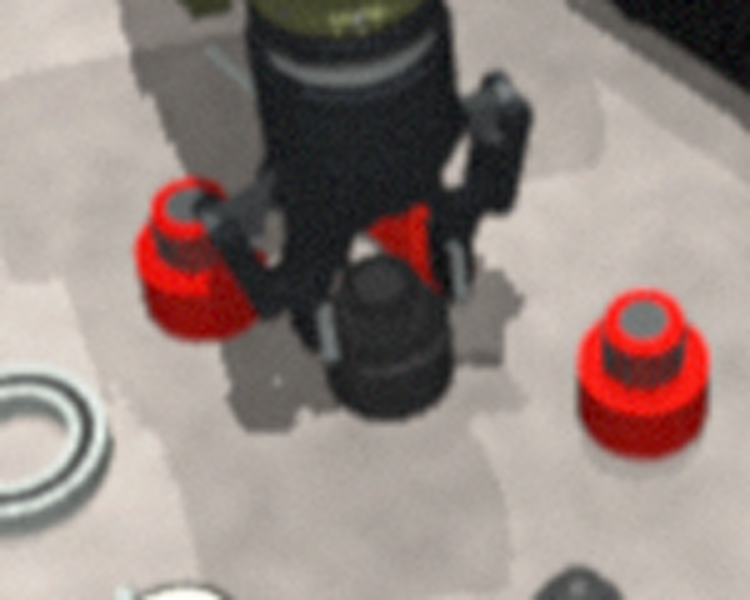

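The crop shows the open fingers straddling the black cap's grip at (385,290), clear of the red caps. I close on it.

Emit:
play_rows --moves '[[[-1, 0, 0, 0, 0, 0, 0], [-1, 0, 0, 0, 0, 0, 0], [-1, 0, 0, 0, 0, 0, 0], [-1, 0, 0, 0, 0, 0, 0], [-1, 0, 0, 0, 0, 0, 0], [-1, 0, 0, 0, 0, 0, 0]]]' --newtons 70

```text
time: 4.07
tcp_pos: [0.4704, -0.2362, 0.0363]
tcp_rot: [0.001, 0.135, 0.991, -0.0]
contact_force: [-2.5, 1.1, 8.2]
width: 0.0321
grasp_force: 69.0
```

```bash
python3 -c "
from h import *
st([.4695,-.2365,.033])"
```

```text
t 4.07 p [ 470.44 -236.23   36.29] x [-0.9635  0.2676 -0.0017] z [ 1.6e-03 -9.0e-04 -1.0e+00] j [-0.535  0.497  1.753  0.     0.89  -1.835] F [-2.5  1.1  8.2] M [ 0.35  0.31 -0.01] w 32.1 g 69.0
units to go [ 0.034 -0.02   0.132]
```

Emit:
play_rows --moves '[[[-1, 0, 0, -0.2, 0, 0, 0], [-1, 0, 0, -0.5, 0, 0, 0], [-1, 0, 0, -0.9, 0, 0, 0], [-1, 0, 0, -0.9, 0, 0, 0], [-1, 0, 0, -0.9, 0, 0, 0], [-1, 0, 0, -0.9, 0, 0, 0], [-1, 0, 0, -0.9, 0, 0, 0], [-1, 0, 0, -0.9, 0, 0, 0], [-1, 0, 0, -0.9, 0, 0, 0], [-1, 0, 0, -0.9, 0, 0, 0], [-1, 0, 0, -0.6, 0, 0, 0], [-1, 0, 0, 0, 0, 0, 0]]]'

```text
time: 5.07
tcp_pos: [0.4706, -0.2363, 0.2512]
tcp_rot: [0.003, 0.135, 0.991, -0.001]
contact_force: [-0.2, -0.1, -1.0]
width: 0.032
grasp_force: 69.8
```

```bash
python3 -c "
from h import *
st([.507,.0934,.246])"
```

```text
t 5.07 p [ 470.62 -236.3   251.16] x [-0.9635  0.2675 -0.0053] z [ 0.0047 -0.0028 -1.    ] j [-0.535  0.229  1.563  0.     1.344 -1.835] F [-0.2 -0.1 -1. ] M [-0.01  0.02  0.03] w 32.0 g 69.8
units to go [ 2.127 13.097  0.177]
```

Emit:
play_rows --moves '[[[-1, 0.08, 0.5, 0, 0, 0, 0], [-1, 0.16, 1, 0, 0, 0, 0], [-1, 0.16, 1, 0, 0, 0, 0], [-1, 0.16, 1, 0, 0, 0, 0], [-1, 0.16, 1, 0, 0, 0, 0], [-1, 0.16, 1, 0, 0, 0, 0], [-1, 0.16, 1, 0, 0, 0, 0], [-1, 0.16, 1, 0, 0, 0, 0], [-1, 0.16, 1, 0, 0, 0, 0], [-1, 0.16, 1, 0, 0, 0, 0], [-1, 0.16, 1, 0, 0, 0, 0], [-1, 0.16, 1, 0, 0, 0, 0]]]'

```text
time: 6.07
tcp_pos: [0.5017, 0.0553, 0.2461]
tcp_rot: [-0.001, 0.135, 0.991, -0.0]
contact_force: [-0.5, -0.5, -2.9]
width: 0.0322
grasp_force: 69.8
```

Emit:
play_rows --moves '[[[-1, 0.16, 1, 0, 0, 0, 0.5], [-1, 0.12, 0.6, 0, 0, 0, 1], [-1, 0, 0, 0, 0, 0, 1], [-1, 0, 0, 0, 0, 0, 1], [-1, 0, 0, 0, 0, 0, 1], [-1, 0, 0, 0, 0, 0, 1], [-1, 0, 0, 0, 0, 0, 1], [-1, 0, 0, 0, 0, 0, 1], [-1, 0, 0, 0, 0, 0, 0], [-1, 0, 0, 0, 0, 0, 0]]]'

```text
time: 6.9
tcp_pos: [0.5067, 0.0941, 0.2465]
tcp_rot: [-0.001, 0.502, 0.865, -0.0]
contact_force: [-0.0, 0.7, -1.5]
width: 0.0318
grasp_force: 69.8
```

Run:
```python
from h import *
st([.507,.0934,.246])
for n in("scene","top"):
    im=r.get_image(n); P=pts(im); z=P[...,2]; sat=im["color"].max(-1).astype(int)-im["color"].min(-1)
    near=np.hypot(P[...,0]-.507,P[...,1]-.0934)
    print(n)
    for lo,hi,rad in((.15,.159,.05),(.179,.186,.025),(.205,.211,.04),(.213,.24,.04),(.243,.253,.04)):
        X=P[(z>lo)&(z<hi)&(near<rad)]
        if len(X)>8:
            c,q=cv2.minEnclosingCircle((X[:,:2]*1000).astype(np.float32)); print(lo,len(X),np.round(c,1),round(q,1),X.mean(0).round(4),(X.min(0)).round(4),X.max(0).round(4))
    c=proj(im,[.507,.0934,.2]).astype(int); y0=max(c[1]-60,0); a=im['color'][y0:y0+120,max(c[0]-75,0):][:, :150]
    cv2.imwrite(f'pics/over_{n}.png',cv2.resize(a,None,fx=5,fy=5,interpolation=cv2.INTER_CUBIC)[:,:,::-1])
    np.save(f"{n}1.npy",im,allow_pickle=True)
```

```text
t 6.9 p [506.68  94.13 246.48] x [-4.953e-01  8.687e-01  7.000e-04] z [-1.7e-03 -2.0e-04 -1.0e+00] j [ 0.113  0.211  1.596  0.     1.336 -0.406] F [-0.   0.7 -1.5] M [0.03 0.02 0.02] w 31.8 g 69.8
units to go [-0.032 -0.003  0.019]
scene
0.15 397 [506.8  92.3] 39.2 [0.5126 0.0842 0.1548] [0.4686 0.0553 0.15  ] [0.5445 0.1308 0.159 ]
0.179 99 [506.3  92.1] 15.7 [0.5076 0.0918 0.1823] [0.4934 0.0766 0.1791] [0.5213 0.1073 0.1852]
0.213 289 [507.9  93.5] 27.9 [0.5177 0.0773 0.2261] [0.4829 0.0658 0.2131] [0.5354 0.1116 0.2399]
0.243 180 [508.1  92.6] 26.6 [0.5145 0.0824 0.2466] [0.4834 0.0667 0.243 ] [0.5335 0.1123 0.2529]
top
0.15 389 [505.4  93.4] 37.5 [0.5002 0.0777 0.1546] [0.4693 0.0569 0.15  ] [0.5428 0.1125 0.159 ]
0.213 82 [504.8  79.5] 22.5 [0.5009 0.0717 0.2265] [0.4823 0.0674 0.2138] [0.5272 0.0812 0.2391]
0.243 131 [509.9  86.1] 25.2 [0.5133 0.0786 0.2451] [0.4866 0.0677 0.243 ] [0.5333 0.0966 0.2527]
```

View pics/over_scene.png

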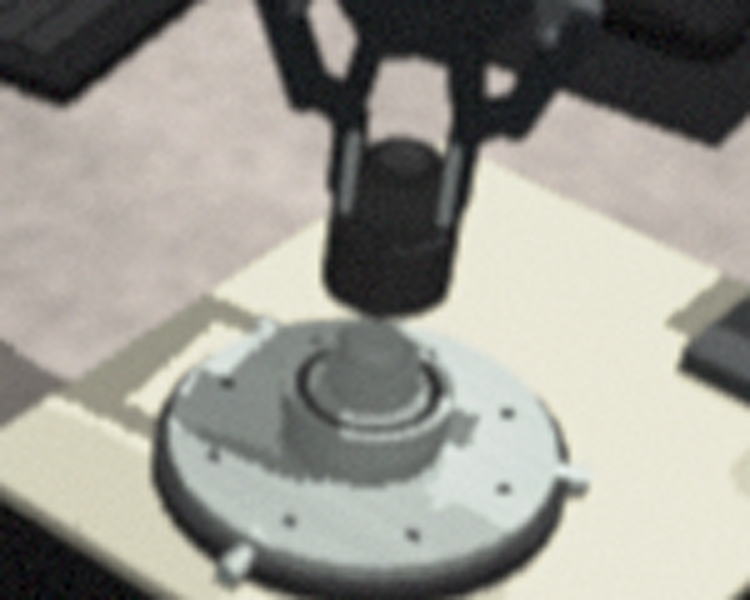

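The picture shows the cap held upright above the arbor, with its skirt bottom at about (385,310) and the nose just below at (380,340). I refine the lateral offset from the silhouettes.

Run:
```python
from h import *
for tag in ("1","0"):
  for n in("scene","top"):
    im=np.load(n+tag+".npy",allow_pickle=True).item(); P=pts(im); z=P[...,2]
    g=im["color"].max(-1)
    T=np.linalg.inv(im["world_to_cam"]); 
    def mid(ctr,lo,hi,rad,zz,dark=None):
        m=(z>lo)&(z<hi)&(np.hypot(P[...,0]-ctr[0],P[...,1]-ctr[1])<rad)
        if dark: m&=g<dark
        out=[]
        ax=0 if n=="scene" else 0
        for v in np.unique(np.where(m)[0]):
            u=np.where(m[v])[0]
            if len(u)>=6: out.append(((u[0]+u[-1])/2,len(u),v))
        o=np.array(out)
        if len(o)<2: return
        w=o[o[:,1]>=o[:,1].max()-2]
        # lateral offset of row-midpoint from projected reference axis, mm
        res=[]
        for uu,_,v in w:
            c=np.array([*ctr,0]); zs=np.linspace(lo-.01,hi+.01,200); pr=np.array([proj(im,[*ctr,a]) for a in zs]); k=np.argmin(abs(pr[:,1]-v)); d=(im["world_to_cam"]@np.r_[ctr,zs[k],1])[2]
            res.append((uu-pr[k,0])*d/im["fx"]*1e3)
        return np.round([np.mean(res),np.std(res),len(res),w[:,1].mean()],2)
    A=(.5065,.0936)
    print(tag,n,"bearing",mid(A,.142,.152,.045,0),"nose",mid(A,.174,.186,.022,0))
    if tag=="1": print("  cap skirt",mid(A,.213,.24,.035,0,90))
    else: print("  cap",mid((.4695,-.2365),.008,.03,.035,0,90),mid((.4695,-.2365),.031,.037,.035,0,110))
```

```text
1 scene bearing [ 2.7   0.56  2.   22.5 ] nose [ 1.28  2.16  6.   14.5 ]
  cap skirt [ 1.56  0.51  6.   24.17]
1 top bearing None nose None
  cap skirt None
0 scene bearing [ 3.83  0.56  2.   20.  ] nose [ 1.34  2.05  6.   14.67]
  cap [-2.08  0.54  2.   22.5 ] [-1.28  0.53  2.   22.  ]
0 top bearing [-0.55  3.85  2.    7.5 ] nose [ 0.85  4.34  9.   15.33]
  cap None [ 1.18  0.    2.   15.  ]
```

Emit:
play_rows --moves '[[[-1, -0.031, 0.006, 0.3, 0, 0, 0], [-1, 0, 0, 0.4, 0, 0, 0], [-1, 0, 0, 0.2, 0, 0, 0], [-1, 0, 0, 0.1, 0, 0, 0], [-1, 0, 0, 0.1, 0, 0, 0], [-1, 0, 0, 0.1, 0, 0, 0], [-1, 0, 0, 0.1, 0, 0, 0], [-1, 0, 0, 0, 0, 0, 0]]]'

```text
time: 7.67
tcp_pos: [0.5077, 0.0931, 0.2146]
tcp_rot: [-0.0, 0.504, 0.864, -0.0]
contact_force: [-0.6, -0.1, -1.9]
width: 0.0319
grasp_force: 69.8
```

```bash
python3 -c "
from h import *
st([.5072,.0935,.210])"
```

```text
t 7.67 p [507.7   93.14 214.63] x [-4.922e-01  8.705e-01  2.000e-04] z [-4.e-04 -0.e+00 -1.e+00] j [ 0.11   0.239  1.637  0.     1.265 -0.404] F [-0.6 -0.1 -1.9] M [ 0.    0.04 -0.01] w 31.9 g 69.8
units to go [ 0.023 -0.01   0.185]
```

Emit:
play_rows --moves '[[[-1, 0, 0, 0.06, 0, 0, 0], [-1, 0, 0, 0.06, 0, 0, 0], [-1, 0, 0, 0.06, 0, 0, 0], [-1, 0, 0, 0, 0, 0, 0]]]'

```text
time: 8.0
tcp_pos: [0.5077, 0.0931, 0.2103]
tcp_rot: [-0.0, 0.504, 0.864, -0.0]
contact_force: [-0.2, 0.2, -1.8]
width: 0.0317
grasp_force: 69.8
```

```bash
python3 -c "
from h import *
st()"
```

```text
t 8.0 p [507.69  93.14 210.25] x [-4.922e-01  8.705e-01  2.000e-04] z [-4.e-04 -0.e+00 -1.e+00] j [ 0.11   0.244  1.643  0.     1.255 -0.404] F [-0.2  0.2 -1.8] M [-0.02 -0.01 -0.  ] w 31.7 g 69.8
```

Emit:
play_rows --moves '[[[-1, 0, 0, 0.05, 0, 0, 0], [-1, 0, 0, 0.05, 0, 0, 0], [-1, 0, 0, 0, 0, 0, 0]]]'

```text
time: 8.25
tcp_pos: [0.5077, 0.0931, 0.2078]
tcp_rot: [-0.0, 0.504, 0.864, -0.0]
contact_force: [0.7, -0.0, -1.7]
width: 0.0325
grasp_force: 69.9
```

Emit:
play_rows --moves '[[[-1, 0, 0, 0.04, 0, 0, 0], [-1, 0, 0, 0, 0, 0, 0]]]'

```text
time: 8.42
tcp_pos: [0.5077, 0.0931, 0.2069]
tcp_rot: [-0.0, 0.504, 0.864, -0.0]
contact_force: [0.2, 0.5, -2.1]
width: 0.0321
grasp_force: 69.9
```

Emit:
play_rows --moves '[[[-1, 0, 0, 0.04, 0, 0, 0], [-1, 0, 0, 0, 0, 0, 0]]]'

```text
time: 8.58
tcp_pos: [0.5077, 0.0932, 0.2059]
tcp_rot: [-0.0, 0.504, 0.864, -0.0]
contact_force: [-0.0, -0.0, -2.4]
width: 0.0321
grasp_force: 69.9
```

Emit:
play_rows --moves '[[[-1, 0, 0, 0.04, 0, 0, 0], [-1, 0, 0, 0, 0, 0, 0]]]'

```text
time: 8.75
tcp_pos: [0.5077, 0.0931, 0.2049]
tcp_rot: [-0.0, 0.504, 0.864, -0.0]
contact_force: [0.2, 0.2, -2.3]
width: 0.0322
grasp_force: 70.0
```

Emit:
play_rows --moves '[[[-1, 0, 0, 0.04, 0, 0, 0], [-1, 0, 0, 0, 0, 0, 0]]]'

```text
time: 8.92
tcp_pos: [0.5077, 0.0932, 0.2041]
tcp_rot: [-0.0, 0.504, 0.864, 0.0]
contact_force: [-1.4, -0.4, 0.0]
width: 0.0318
grasp_force: 70.3
```

Emit:
play_rows --moves '[[[-1, 0, 0, 0.03, 0, 0, 0], [-1, 0, 0, 0, 0, 0, 0]]]'

```text
time: 9.08
tcp_pos: [0.5079, 0.0932, 0.2039]
tcp_rot: [0.0, 0.504, 0.864, 0.0]
contact_force: [-4.2, -0.7, 5.2]
width: 0.0319
grasp_force: 71.0
```

Contact at TCP z of about 204.1 mm puts the cap about 12.8 mm above seat. The drop should then come after about 80° anticlockwise. I turn backwards, following the climb of 0.35 mm per 6°.

Emit:
play_rows --moves '[[[-1, 0, 0, -0.014, 0, 0, -1], [-1, 0, 0, -0.014, 0, 0, -1], [-1, 0, 0, -0.014, 0, 0, -1], [-1, 0, 0, 0, 0, 0, 0]]]'

```text
time: 9.42
tcp_pos: [0.5081, 0.0931, 0.2049]
tcp_rot: [0.001, 0.36, 0.933, 0.0]
contact_force: [-0.3, -0.8, 4.2]
width: 0.0319
grasp_force: 70.6
```

```bash
python3 -c "
from h import *
st()"
```

```text
t 9.42 p [508.12  93.08 204.95] x [-0.7404  0.6722 -0.001 ] z [ 0.0014 -0.     -1.    ] j [ 0.11   0.249  1.65  -0.     1.242 -0.723] F [-0.3 -0.8  4.2] M [-0.28  0.08  0.12] w 31.9 g 70.6
```

Emit:
play_rows --moves '[[[-1, 0, 0, -0.014, 0, 0, -1], [-1, 0, 0, -0.014, 0, 0, -1], [-1, 0, 0, -0.014, 0, 0, -1], [-1, 0, 0, -0.014, 0, 0, -1], [-1, 0, 0, -0.014, 0, 0, -1], [-1, 0, 0, 0, 0, 0, 0]]]'

```text
time: 9.92
tcp_pos: [0.5081, 0.0932, 0.2066]
tcp_rot: [0.001, 0.108, 0.994, 0.0]
contact_force: [-0.2, -0.1, 3.6]
width: 0.0322
grasp_force: 70.6
```

Emit:
play_rows --moves '[[[-1, 0, 0, -0.014, 0, 0, -1], [-1, 0, 0, -0.014, 0, 0, -1], [-1, 0, 0, -0.014, 0, 0, -1], [-1, 0, 0, 0, 0, 0, 0]]]'

```text
time: 10.25
tcp_pos: [0.5081, 0.0934, 0.2075]
tcp_rot: [0.001, -0.047, 0.999, 0.0]
contact_force: [0.2, 1.2, 4.9]
width: 0.032
grasp_force: 70.6
```

```bash
python3 -c "
from h import *
st()"
```

```text
t 10.25 p [508.05  93.38 207.49] x [-0.9955 -0.0949 -0.0011] z [ 1.e-03  4.e-04 -1.e+00] j [ 0.111  0.246  1.646  0.     1.248 -1.555] F [0.2 1.2 4.9] M [0.36 0.15 0.06] w 32.0 g 70.6
```

Emit:
play_rows --moves '[[[-1, 0, 0, -0.014, 0, 0, -1], [-1, 0, 0, -0.014, 0, 0, -1], [-1, 0, 0, 0, 0, 0, 0]]]'

```text
time: 10.5
tcp_pos: [0.5079, 0.0935, 0.2079]
tcp_rot: [0.0, -0.151, 0.989, 0.0]
contact_force: [-0.2, 4.0, 2.8]
width: 0.0323
grasp_force: 70.4
```

Emit:
play_rows --moves '[[[-1, 0, 0, -0.014, 0, 0, -1], [-1, 0, 0, 0, 0, 0, 0]]]'

```text
time: 10.67
tcp_pos: [0.5079, 0.0935, 0.2082]
tcp_rot: [0.0, -0.202, 0.979, 0.0]
contact_force: [-0.9, 5.8, 3.1]
width: 0.0316
grasp_force: 70.3
```

Emit:
play_rows --moves '[[[-1, 0, 0, -0.014, 0, 0, -1], [-1, 0, 0, 0, 0, 0, 0]]]'

```text
time: 10.83
tcp_pos: [0.5077, 0.0936, 0.2083]
tcp_rot: [-0.0, -0.253, 0.968, 0.0]
contact_force: [-0.9, 5.0, 0.6]
width: 0.0318
grasp_force: 70.2
```

Emit:
play_rows --moves '[[[-1, 0, 0, 0, 0, 0, -1], [-1, 0, 0, 0, 0, 0, 0]]]'

```text
time: 11.0
tcp_pos: [0.5077, 0.0938, 0.2083]
tcp_rot: [-0.0, -0.303, 0.953, 0.001]
contact_force: [-1.4, 5.6, 0.9]
width: 0.032
grasp_force: 70.3
```

```bash
python3 -c "
from h import *
st()"
```

```text
t 11.0 p [507.65  93.81 208.33] x [-8.163e-01 -5.777e-01 -4.000e-04] z [-4.0e-04  1.3e-03 -1.0e+00] j [ 1.110e-01  2.450e-01  1.645e+00  1.000e-03  1.251e+00 -2.076e+00] F [-1.4  5.6  0.9] M [ 1.36  0.43 -0.02] w 32.0 g 70.3
```

Emit:
play_rows --moves '[[[-1, -0.009, 0.013, 0, 0, 0, 0], [-1, 0, 0, 0.02, 0, 0, 0], [-1, 0, 0, 0, 0, 0, 0]]]'

```text
time: 11.25
tcp_pos: [0.5075, 0.0939, 0.2078]
tcp_rot: [-0.0, -0.301, 0.954, 0.0]
contact_force: [-1.2, 4.6, 0.9]
width: 0.0322
grasp_force: 70.5
```

Emit:
play_rows --moves '[[[-1, 0, 0, 0.02, 0, 0, 0], [-1, 0, 0, 0, 0, 0, 0]]]'

```text
time: 11.42
tcp_pos: [0.5074, 0.094, 0.2073]
tcp_rot: [-0.0, -0.301, 0.954, 0.001]
contact_force: [-3.0, 6.0, 1.1]
width: 0.0319
grasp_force: 70.5
```

The cap follows down past the thread crest without added resistance, so it has dropped into the start. I relieve the side force and lower it.

Emit:
play_rows --moves '[[[-1, -0.004, 0.026, 0, 0, 0, 0], [-1, 0, 0, 0.04, 0, 0, 0], [-1, 0, 0, 0.04, 0, 0, 0], [-1, 0, 0, 0, 0, 0, 0]]]'

```text
time: 11.75
tcp_pos: [0.5072, 0.0941, 0.205]
tcp_rot: [-0.0, -0.304, 0.953, 0.0]
contact_force: [-0.5, 3.5, -2.2]
width: 0.0318
grasp_force: 70.1
```

Emit:
play_rows --moves '[[[-1, 0, 0, 0.04, 0, 0, 0], [-1, 0, 0, 0.04, 0, 0, 0], [-1, 0, 0, 0, 0, 0, 0]]]'

```text
time: 12.0
tcp_pos: [0.5074, 0.0942, 0.2032]
tcp_rot: [-0.0, -0.304, 0.953, 0.0]
contact_force: [-1.4, 3.9, -2.0]
width: 0.0317
grasp_force: 70.1
```

```bash
python3 -c "
from h import *
st()"
```

```text
t 12.0 p [507.36  94.18 203.23] x [-8.146e-01 -5.801e-01  4.000e-04] z [-5.e-04  1.e-04 -1.e+00] j [ 0.113  0.25   1.652  0.     1.24  -2.077] F [-1.4  3.9 -2. ] M [ 0.85  0.3  -0.  ] w 31.7 g 70.1
```

Emit:
play_rows --moves '[[[-1, 0, 0.012, 0.03, 0, 0, 0], [-1, 0, 0, 0, 0, 0, 0]]]'

```text
time: 12.17
tcp_pos: [0.5074, 0.0943, 0.2028]
tcp_rot: [0.0, -0.305, 0.952, -0.0]
contact_force: [-0.6, 3.9, -0.6]
width: 0.0315
grasp_force: 70.2
```

Emit:
play_rows --moves '[[[-1, 0, 0, 0.03, 0, 0, 0], [-1, 0, 0, 0, 0, 0, 0]]]'

```text
time: 12.33
tcp_pos: [0.5076, 0.0944, 0.2026]
tcp_rot: [0.001, -0.305, 0.952, -0.0]
contact_force: [-2.2, 3.8, 5.7]
width: 0.0319
grasp_force: 71.0
```

Emit:
play_rows --moves '[[[-1, 0, 0, 0.012, 0, 0, 1], [-1, 0, 0, 0.014, 0, 0, 1], [-1, 0, 0, 0.014, 0, 0, 1], [-1, 0, 0, 0, 0, 0, 0]]]'

```text
time: 12.67
tcp_pos: [0.5075, 0.0942, 0.2015]
tcp_rot: [0.0, -0.149, 0.989, -0.0]
contact_force: [-0.8, 2.2, 4.2]
width: 0.0324
grasp_force: 70.6
```

Emit:
play_rows --moves '[[[-1, 0, 0, 0.014, 0, 0, 1], [-1, 0, 0, 0.014, 0, 0, 1], [-1, 0, 0, 0.014, 0, 0, 1], [-1, 0, 0, 0.014, 0, 0, 1], [-1, 0, 0, 0, 0, 0, 0]]]'

```text
time: 13.08
tcp_pos: [0.5077, 0.094, 0.2]
tcp_rot: [0.001, 0.059, 0.998, -0.0]
contact_force: [-0.1, -0.6, 4.8]
width: 0.0317
grasp_force: 70.7
```

```bash
python3 -c "
from h import *
st()"
```

```text
t 13.08 p [507.66  93.98 200.01] x [-0.9931  0.1176 -0.0012] z [ 1.2e-03 -6.0e-04 -1.0e+00] j [ 1.120e-01  2.530e-01  1.656e+00 -1.000e-03  1.231e+00 -1.340e+00] F [-0.1 -0.6  4.8] M [ 0.02  0.09 -0.12] w 31.7 g 70.7
```

Emit:
play_rows --moves '[[[-1, 0, 0, 0.014, 0, 0, 1], [-1, 0, 0, 0.014, 0, 0, 1], [-1, 0, 0, 0.014, 0, 0, 1], [-1, 0, 0, 0.014, 0, 0, 1], [-1, 0, 0, 0.014, 0, 0, 1], [-1, 0, 0, 0, 0, 0, 0]]]'

```text
time: 13.58
tcp_pos: [0.5077, 0.0941, 0.1983]
tcp_rot: [0.001, 0.314, 0.95, -0.0]
contact_force: [0.3, -0.8, 5.3]
width: 0.0321
grasp_force: 70.7
```

Emit:
play_rows --moves '[[[-1, 0, 0, 0.014, 0, 0, 1], [-1, 0, 0, 0.014, 0, 0, 1], [-1, 0, 0, 0.014, 0, 0, 1], [-1, 0, 0, 0.014, 0, 0, 1], [-1, 0, 0, 0.014, 0, 0, 1], [-1, 0, 0, 0, 0, 0, 0]]]'

```text
time: 14.08
tcp_pos: [0.5074, 0.0939, 0.1965]
tcp_rot: [0.0, 0.548, 0.836, -0.0]
contact_force: [-3.1, -3.0, 7.4]
width: 0.0321
grasp_force: 70.9
```

```bash
python3 -c "
from h import *
st()"
```

```text
t 14.08 p [507.43  93.88 196.48] x [-0.3988  0.917  -0.0011] z [ 5.e-04 -1.e-03 -1.e+00] j [ 1.120e-01  2.560e-01  1.660e+00 -1.000e-03  1.224e+00 -2.970e-01] F [-3.1 -3.   7.4] M [-0.59  0.36 -0.2 ] w 32.1 g 70.9
```

Emit:
play_rows --moves '[[[-1, -0.008, -0.021, 0.004, 0, 0, 1], [-1, 0, 0, 0.013, 0, 0, 1], [-1, 0, 0, 0.014, 0, 0, 1], [-1, 0, 0, 0.014, 0, 0, 1], [-1, 0, 0, 0, 0, 0, 0]]]'

```text
time: 14.5
tcp_pos: [0.5069, 0.0935, 0.1951]
tcp_rot: [0.0, 0.71, 0.704, -0.0]
contact_force: [-3.1, -2.7, 6.2]
width: 0.0318
grasp_force: 70.8
```

```bash
python3 -c "
from h import *
st()"
```

```text
t 14.5 p [506.87  93.53 195.14] x [ 8.e-03  1.e+00 -9.e-04] z [-1.e-04 -9.e-04 -1.e+00] j [ 1.120e-01  2.570e-01  1.663e+00 -1.000e-03  1.222e+00  1.200e-01] F [-3.1 -2.7  6.2] M [-0.63  0.45 -0.2 ] w 31.8 g 70.8
```

Emit:
play_rows --moves '[[[-1, -0.012, -0.014, 0.01, 0, 0, 1], [-1, 0, 0, 0.013, 0, 0, 1], [-1, 0, 0, 0.014, 0, 0, 1], [-1, 0, 0, 0.014, 0, 0, 1], [-1, 0, 0, 0, 0, 0, 0]]]'

```text
time: 14.92
tcp_pos: [0.5064, 0.0933, 0.1937]
tcp_rot: [0.0, 0.841, 0.542, -0.0]
contact_force: [-3.8, -2.9, 5.3]
width: 0.0321
grasp_force: 70.7
```

Emit:
play_rows --moves '[[[-1, -0.004, -0.008, 0.013, 0, 0, 1], [-1, 0, 0, 0.014, 0, 0, 1], [-1, 0, 0, 0.014, 0, 0, 1], [-1, 0, 0, 0, 0, 0, 0]]]'

```text
time: 15.25
tcp_pos: [0.506, 0.0934, 0.1927]
tcp_rot: [0.0, 0.915, 0.404, -0.001]
contact_force: [-4.6, -2.7, 5.7]
width: 0.0319
grasp_force: 70.8
```

```bash
python3 -c "
from h import *
st()"
```

```text
t 15.25 p [506.04  93.36 192.68] x [ 0.6737  0.739  -0.0011] z [-1.e-03 -7.e-04 -1.e+00] j [ 1.120e-01  2.580e-01  1.668e+00 -1.000e-03  1.217e+00  8.510e-01] F [-4.6 -2.7  5.7] M [-0.56  0.85 -0.2 ] w 31.9 g 70.8
```

Emit:
play_rows --moves '[[[-1, -0.025, -0.01, 0.012, 0, 0, 1], [-1, 0, 0, 0.014, 0, 0, 1], [-1, 0, 0, 0, 0, 0, 0]]]'

```text
time: 15.5
tcp_pos: [0.5055, 0.0932, 0.192]
tcp_rot: [0.0, 0.952, 0.306, -0.0]
contact_force: [-4.2, -2.6, 4.8]
width: 0.0318
grasp_force: 70.7
```

```bash
python3 -c "
from h import *
st()"
```

```text
t 15.5 p [505.53  93.19 192.02] x [ 8.124e-01  5.832e-01 -7.000e-04] z [-6.e-04 -4.e-04 -1.e+00] j [ 0.111  0.257  1.67  -0.     1.215  1.059] F [-4.2 -2.6  4.8] M [-0.47  0.75 -0.12] w 31.8 g 70.7
```

Emit:
play_rows --moves '[[[-1, -0.025, 0.007, 0.01, 0, 0, 0.8], [-1, 0, 0, 0, 0, 0, 0]]]'

```text
time: 15.67
tcp_pos: [0.5052, 0.0928, 0.1918]
tcp_rot: [-0.0, 0.964, 0.267, -0.0]
contact_force: [-2.1, -0.4, 3.9]
width: 0.0319
grasp_force: 70.6
```

```bash
python3 -c "
from h import *
st()"
```

```text
t 15.67 p [505.19  92.82 191.76] x [ 8.574e-01  5.147e-01 -3.000e-04] z [-4.e-04  0.e+00 -1.e+00] j [0.11  0.256 1.672 0.    1.214 1.14 ] F [-2.1 -0.4  3.9] M [-0.09  0.58 -0.14] w 31.9 g 70.6
```

Side force is relieved and about 0.5 mm (roughly 8°) remains. From here I use small steps and watch the moment about z.

Emit:
play_rows --moves '[[[-1, -0.005, 0, 0.006, 0, 0, 0.5], [-1, 0, 0, 0, 0, 0, 0]]]'

```text
time: 15.83
tcp_pos: [0.5051, 0.0929, 0.1916]
tcp_rot: [-0.0, 0.97, 0.242, -0.0]
contact_force: [-2.7, 1.1, 3.5]
width: 0.0318
grasp_force: 70.6
```

```bash
python3 -c "
from h import *
st()"
```

```text
t 15.83 p [505.14  92.86 191.62] x [ 8.828e-01  4.698e-01 -2.000e-04] z [-3.e-04  1.e-04 -1.e+00] j [0.11  0.256 1.672 0.    1.213 1.192] F [-2.7  1.1  3.5] M [-0.09  0.52 -0.1 ] w 31.8 g 70.6
```

Emit:
play_rows --moves '[[[-1, 0, 0, 0.006, 0, 0, 0.4], [-1, 0, 0, 0, 0, 0, 0]]]'

```text
time: 16.0
tcp_pos: [0.5051, 0.0928, 0.1915]
tcp_rot: [-0.0, 0.975, 0.221, -0.0]
contact_force: [-2.4, -0.3, 2.6]
width: 0.0323
grasp_force: 70.6
```

```bash
python3 -c "
from h import *
st()"
```

```text
t 16.0 p [505.14  92.85 191.48] x [ 9.020e-01  4.317e-01 -3.000e-04] z [-3.e-04  0.e+00 -1.e+00] j [0.11  0.257 1.673 0.    1.213 1.235] F [-2.4 -0.3  2.6] M [-0.09  0.52 -0.04] w 32.3 g 70.6
```

Emit:
play_rows --moves '[[[-1, 0, 0, 0.008, 0, 0, 0.4], [-1, 0, 0, 0, 0, 0, 0]]]'

```text
time: 16.17
tcp_pos: [0.5051, 0.0929, 0.1914]
tcp_rot: [-0.0, 0.98, 0.201, -0.0]
contact_force: [-3.3, 0.4, 4.5]
width: 0.0318
grasp_force: 70.7
```

```bash
python3 -c "
from h import *
st()"
```

```text
t 16.17 p [505.14  92.94 191.38] x [ 9.196e-01  3.930e-01 -1.000e-04] z [-2.e-04  2.e-04 -1.e+00] j [0.111 0.257 1.673 0.    1.212 1.277] F [-3.3  0.4  4.5] M [ 0.08  0.59 -0.08] w 31.8 g 70.7
```

Emit:
play_rows --moves '[[[-1, 0, 0, 0.006, 0, 0, 0.3], [-1, 0, 0, 0, 0, 0, 0]]]'

```text
time: 16.33
tcp_pos: [0.5052, 0.093, 0.1914]
tcp_rot: [-0.0, 0.983, 0.185, 0.0]
contact_force: [-4.1, 1.0, 5.9]
width: 0.032
grasp_force: 70.8
```

```bash
python3 -c "
from h import *
st()"
```

```text
t 16.33 p [505.18  93.01 191.39] x [9.312e-01 3.645e-01 2.000e-04] z [ 0.e+00  3.e-04 -1.e+00] j [0.111 0.257 1.673 0.    1.212 1.308] F [-4.1  1.   5.9] M [0.07 0.75 0.01] w 32.0 g 70.8
```

z has stopped at 191.4 and Mz starts to rise, so the skirt is reaching the bearing. I tighten in small turns.

Emit:
play_rows --moves '[[[-1, 0, 0, 0, 0, 0, 0.25], [-1, 0, 0, 0, 0, 0, 0]]]'

```text
time: 16.5
tcp_pos: [0.5051, 0.093, 0.1914]
tcp_rot: [-0.0, 0.985, 0.173, 0.0]
contact_force: [-3.9, 0.2, 6.8]
width: 0.0317
grasp_force: 70.8
```

```bash
python3 -c "
from h import *
st()"
```

```text
t 16.5 p [505.13  93.04 191.38] x [9.403e-01 3.404e-01 1.000e-04] z [-1.e-04  3.e-04 -1.e+00] j [0.111 0.257 1.673 0.    1.212 1.334] F [-3.9  0.2  6.8] M [0.09 0.68 0.05] w 31.7 g 70.8
```

Emit:
play_rows --moves '[[[-1, 0, 0, 0, 0, 0, 0.25], [-1, 0, 0, 0, 0, 0, 0]]]'

```text
time: 16.67
tcp_pos: [0.5051, 0.0931, 0.1914]
tcp_rot: [-0.0, 0.987, 0.16, -0.0]
contact_force: [-3.7, 2.1, 7.1]
width: 0.0322
grasp_force: 70.8
```

```bash
python3 -c "
from h import *
st()"
```

```text
t 16.67 p [505.11  93.07 191.38] x [0.9489 0.3157 0.    ] z [-1.e-04  4.e-04 -1.e+00] j [0.111 0.257 1.673 0.    1.212 1.36 ] F [-3.7  2.1  7.1] M [0.14 0.79 0.03] w 32.2 g 70.8
```

Emit:
play_rows --moves '[[[-1, 0, 0, 0, 0, 0, 0.4], [-1, 0, 0, 0, 0, 0, 0]]]'

```text
time: 16.83
tcp_pos: [0.5051, 0.0931, 0.1914]
tcp_rot: [-0.0, 0.99, 0.139, -0.0]
contact_force: [-4.3, 1.3, 6.7]
width: 0.0318
grasp_force: 70.8
```

```bash
python3 -c "
from h import *
st()"
```

```text
t 16.83 p [505.08  93.09 191.37] x [ 9.615e-01  2.748e-01 -1.000e-04] z [-2.e-04  4.e-04 -1.e+00] j [0.111 0.257 1.673 0.    1.212 1.403] F [-4.3  1.3  6.7] M [ 0.19  0.8  -0.08] w 31.8 g 70.8
```

Emit:
play_rows --moves '[[[-1, 0, 0, 0, 0, 0, 0.4], [-1, 0, 0, 0, 0, 0, 0]]]'

```text
time: 17.0
tcp_pos: [0.5051, 0.0931, 0.1914]
tcp_rot: [-0.0, 0.993, 0.118, -0.0]
contact_force: [-5.9, 2.4, 6.2]
width: 0.0318
grasp_force: 70.9
```

```bash
python3 -c "
from h import *
st()"
```

```text
t 17.0 p [505.07  93.13 191.39] x [ 9.722e-01  2.343e-01 -1.000e-04] z [-2.e-04  5.e-04 -1.e+00] j [1.110e-01 2.570e-01 1.673e+00 1.000e-03 1.212e+00 1.445e+00] F [-5.9  2.4  6.2] M [ 0.24  0.86 -0.05] w 31.8 g 70.9
```

Emit:
play_rows --moves '[[[-1, -0.014, -0.011, 0, 0, 0, 0.3], [-1, 0, 0, 0, 0, 0, 0]]]'

```text
time: 17.17
tcp_pos: [0.5048, 0.0932, 0.1913]
tcp_rot: [-0.0, 0.995, 0.103, 0.0]
contact_force: [-3.6, 2.2, 5.2]
width: 0.0318
grasp_force: 70.7
```

```bash
python3 -c "
from h import *
st()"
```

```text
t 17.17 p [504.84  93.2  191.34] x [9.789e-01 2.041e-01 4.000e-04] z [ 3.e-04  3.e-04 -1.e+00] j [0.111 0.256 1.674 0.    1.212 1.476] F [-3.6  2.2  5.2] M [ 0.04  0.5  -0.02] w 31.8 g 70.7
```

Emit:
play_rows --moves '[[[-1, 0, 0, 0, 0, 0, 0.3], [-1, 0, 0, 0, 0, 0, 0]]]'

```text
time: 17.33
tcp_pos: [0.5048, 0.0932, 0.1913]
tcp_rot: [-0.0, 0.996, 0.087, 0.0]
contact_force: [-2.7, 2.0, 5.4]
width: 0.0317
grasp_force: 70.8
```

```bash
python3 -c "
from h import *
st()"
```

```text
t 17.33 p [504.79  93.22 191.3 ] x [9.849e-01 1.732e-01 1.000e-04] z [ 1.e-04  3.e-04 -1.e+00] j [0.111 0.256 1.674 0.    1.212 1.508] F [-2.7  2.   5.4] M [ 0.1   0.58 -0.02] w 31.7 g 70.8
```

Emit:
play_rows --moves '[[[-1, 0, 0, 0, 0, 0, 0.25], [-1, 0, 0, 0, 0, 0, 0]]]'

```text
time: 17.5
tcp_pos: [0.5048, 0.0932, 0.1914]
tcp_rot: [-0.0, 0.997, 0.074, 0.0]
contact_force: [-3.7, 1.6, 5.4]
width: 0.0317
grasp_force: 70.8
```

```bash
python3 -c "
from h import *
st()"
```

```text
t 17.5 p [504.8   93.22 191.35] x [9.890e-01 1.476e-01 2.000e-04] z [ 2.e-04  3.e-04 -1.e+00] j [0.111 0.256 1.674 0.    1.212 1.534] F [-3.7  1.6  5.4] M [0.12 0.59 0.01] w 31.7 g 70.8
```

Emit:
play_rows --moves '[[[-1, 0, 0, 0, 0, 0, 0.25], [-1, 0, 0, 0, 0, 0, 0]]]'

```text
time: 17.67
tcp_pos: [0.5048, 0.0932, 0.1914]
tcp_rot: [-0.0, 0.998, 0.061, 0.0]
contact_force: [-4.0, 2.1, 4.9]
width: 0.0321
grasp_force: 70.8
```

```bash
python3 -c "
from h import *
st()"
```

```text
t 17.67 p [504.78  93.24 191.35] x [9.926e-01 1.217e-01 1.000e-04] z [ 0.e+00  3.e-04 -1.e+00] j [0.111 0.256 1.674 0.    1.212 1.56 ] F [-4.   2.1  4.9] M [0.13 0.56 0.04] w 32.1 g 70.8
```

Emit:
play_rows --moves '[[[-1, 0, 0, 0, 0, 0, 0.2], [-1, 0, 0, 0, 0, 0, 0]]]'

```text
time: 17.83
tcp_pos: [0.5047, 0.0933, 0.1913]
tcp_rot: [-0.0, 0.999, 0.051, -0.0]
contact_force: [-3.9, 2.4, 5.2]
width: 0.0317
grasp_force: 70.8
```

```bash
python3 -c "
from h import *
st()"
```

```text
t 17.83 p [504.73  93.3  191.33] x [ 0.9949  0.1013 -0.    ] z [-1.e-04  4.e-04 -1.e+00] j [0.111 0.256 1.674 0.    1.212 1.58 ] F [-3.9  2.4  5.2] M [0.21 0.69 0.08] w 31.7 g 70.8
```

Emit:
play_rows --moves '[[[-1, 0, 0, 0, 0, 0, 0.2], [-1, 0, 0, 0, 0, 0, 0]]]'

```text
time: 18.0
tcp_pos: [0.5047, 0.0934, 0.1913]
tcp_rot: [-0.0, 0.999, 0.04, -0.0]
contact_force: [-4.9, 3.2, 5.3]
width: 0.0317
grasp_force: 70.8
```

```bash
python3 -c "
from h import *
st()"
```

```text
t 18.0 p [504.7   93.35 191.35] x [ 9.967e-01  8.060e-02 -1.000e-04] z [-1.e-04  4.e-04 -1.e+00] j [0.111 0.256 1.674 0.    1.212 1.601] F [-4.9  3.2  5.3] M [0.23 0.69 0.14] w 31.7 g 70.8
```

Mz is now climbing steadily (0.01, 0.04, 0.08, 0.14), which means the threads have engaged. I continue in fine steps to about 0.35 N m.

Emit:
play_rows --moves '[[[-1, 0, 0, 0, 0, 0, 0.2], [-1, 0, 0, 0, 0, 0, 0]]]'

```text
time: 18.17
tcp_pos: [0.5046, 0.0934, 0.1913]
tcp_rot: [-0.0, 1.0, 0.03, -0.0]
contact_force: [-4.2, 3.5, 5.9]
width: 0.0318
grasp_force: 70.8
```

```bash
python3 -c "
from h import *
st()"
```

```text
t 18.17 p [504.64  93.35 191.28] x [ 9.982e-01  5.970e-02 -3.000e-04] z [-3.e-04  4.e-04 -1.e+00] j [1.110e-01 2.560e-01 1.674e+00 1.000e-03 1.212e+00 1.622e+00] F [-4.2  3.5  5.9] M [0.22 0.8  0.16] w 31.8 g 70.8
```

Emit:
play_rows --moves '[[[-1, 0, 0, 0, 0, 0, 0.2], [-1, 0, 0, 0, 0, 0, 0]]]'

```text
time: 18.33
tcp_pos: [0.5046, 0.0934, 0.1913]
tcp_rot: [-0.0, 1.0, 0.019, -0.0]
contact_force: [-5.7, 3.3, 6.8]
width: 0.0318
grasp_force: 70.8
```

```bash
python3 -c "
from h import *
st()"
```

```text
t 18.33 p [504.62  93.42 191.32] x [ 9.992e-01  3.900e-02 -3.000e-04] z [-3.e-04  5.e-04 -1.e+00] j [1.110e-01 2.560e-01 1.674e+00 1.000e-03 1.212e+00 1.643e+00] F [-5.7  3.3  6.8] M [0.32 0.83 0.24] w 31.8 g 70.8
```

Emit:
play_rows --moves '[[[-1, -0.02, -0.016, 0, 0, 0, 0.2], [-1, 0, 0, 0, 0, 0, 0]]]'

```text
time: 18.5
tcp_pos: [0.5043, 0.0936, 0.1913]
tcp_rot: [-0.0, 1.0, 0.008, 0.0]
contact_force: [-2.5, 2.4, 4.0]
width: 0.0315
grasp_force: 70.6
```

```bash
python3 -c "
from h import *
st()"
```

```text
t 18.5 p [504.35  93.62 191.27] x [9.999e-01 1.620e-02 4.000e-04] z [ 4.e-04  1.e-04 -1.e+00] j [0.112 0.255 1.675 0.    1.211 1.667] F [-2.5  2.4  4. ] M [0.1  0.44 0.27] w 31.5 g 70.6
```

Emit:
play_rows --moves '[[[-1, 0, 0, 0, 0, 0, 0.2], [-1, 0, 0, 0, 0, 0, 0]]]'

```text
time: 18.67
tcp_pos: [0.5043, 0.0937, 0.1913]
tcp_rot: [-0.0, 1.0, -0.004, 0.0]
contact_force: [-2.6, 3.5, 5.4]
width: 0.0321
grasp_force: 70.7
```

```bash
python3 -c "
from h import *
st()"
```

```text
t 18.67 p [504.27  93.66 191.26] x [ 1.     -0.0071  0.    ] z [ 0.e+00  4.e-04 -1.e+00] j [0.112 0.255 1.675 0.    1.211 1.69 ] F [-2.6  3.5  5.4] M [0.25 0.53 0.28] w 32.1 g 70.7
```

Emit:
play_rows --moves '[[[-1, 0, 0, 0, 0, 0, 0.25], [-1, 0, 0, 0, 0, 0, 0]]]'

```text
time: 18.83
tcp_pos: [0.5042, 0.0938, 0.1913]
tcp_rot: [-0.0, 1.0, -0.017, -0.0]
contact_force: [-3.5, 2.8, 5.7]
width: 0.0317
grasp_force: 70.8
```

```bash
python3 -c "
from h import *
st()"
```

```text
t 18.83 p [504.2   93.76 191.27] x [ 9.994e-01 -3.350e-02 -2.000e-04] z [-1.e-04  5.e-04 -1.e+00] j [1.120e-01 2.550e-01 1.675e+00 1.000e-03 1.212e+00 1.716e+00] F [-3.5  2.8  5.7] M [0.35 0.68 0.38] w 31.7 g 70.8
```

Emit:
play_rows --moves '[[[-1, 0, 0, 0, 0, 0, 0.25], [-1, 0, 0, 0, 0, 0, 0]]]'

```text
time: 19.0
tcp_pos: [0.5041, 0.0938, 0.1912]
tcp_rot: [-0.0, 1.0, -0.03, -0.0]
contact_force: [-5.0, 5.7, 5.9]
width: 0.0318
grasp_force: 70.8
```

```bash
python3 -c "
from h import *
st()"
```

```text
t 19.0 p [504.12  93.82 191.24] x [ 9.982e-01 -5.940e-02 -4.000e-04] z [-4.e-04  5.e-04 -1.e+00] j [1.120e-01 2.550e-01 1.675e+00 1.000e-03 1.212e+00 1.742e+00] F [-5.   5.7  5.9] M [0.44 0.77 0.45] w 31.8 g 70.8
```

Mz is at 0.45 N m, which is finger-tight and well under 1. I release and retreat straight up.

Emit:
play_rows --moves '[[[0.2, 0, 0, 0, 0, 0, 0], [0.2, 0, 0, 0, 0, 0, 0], [0.2, 0, 0, 0, 0, 0, 0], [0.2, 0, 0, 0, 0, 0, 0], [0.2, 0, 0, -0.2, 0, 0, 0], [0.2, 0, 0, -0.4, 0, 0, 0], [0.2, 0, 0, -0.7, 0, 0, 0], [0.2, 0, 0, -0.7, 0, 0, 0], [0.2, 0, 0, -0.6, 0, 0, 0], [0.2, 0, 0, -0.4, 0, 0, 0], [0.2, 0, 0, 0, 0, 0, 0]]]'

```text
time: 19.92
tcp_pos: [0.505, 0.0934, 0.2688]
tcp_rot: [-0.0, 1.0, -0.031, 0.002]
contact_force: [-0.3, -0.5, -0.5]
width: 0.0515
grasp_force: 0.0
```

Run:
```python
from h import *
st()
im=r.get_image("scene"); P=pts(im); z=P[...,2]; near=np.hypot(P[...,0]-.507,P[...,1]-.0936)
for lo,hi,rad in((.15,.159,.045),(.184,.194,.032),(.21,.22,.025)):
    X=P[(z>lo)&(z<hi)&(near<rad)]; print(lo,len(X),np.median(X[:,2]).round(4) if len(X) else 0, X.mean(0).round(4))
c=proj(im,[.507,.0934,.18]).astype(int); a=im['color'][c[1]-60:c[1]+60,c[0]-75:c[0]+75]
cv2.imwrite('pics/done.png',cv2.resize(a,None,fx=5,fy=5,interpolation=cv2.INTER_CUBIC)[:,:,::-1])
```

```text
t 19.92 p [504.95  93.44 268.79] x [ 0.9981 -0.0612  0.0039] z [ 4.e-03  4.e-04 -1.e+00] j [ 0.112  0.188  1.572 -0.     1.378  1.744] F [-0.3 -0.5 -0.5] M [ 0.03 -0.04 -0.04] w 51.5 g 0.0
0.15 264 0.1551 [0.5163 0.0797 0.1548]
0.184 205 0.1895 [0.5136 0.0835 0.1893]
0.21 153 0.2155 [0.5088 0.0907 0.2151]
```

View pics/done.png

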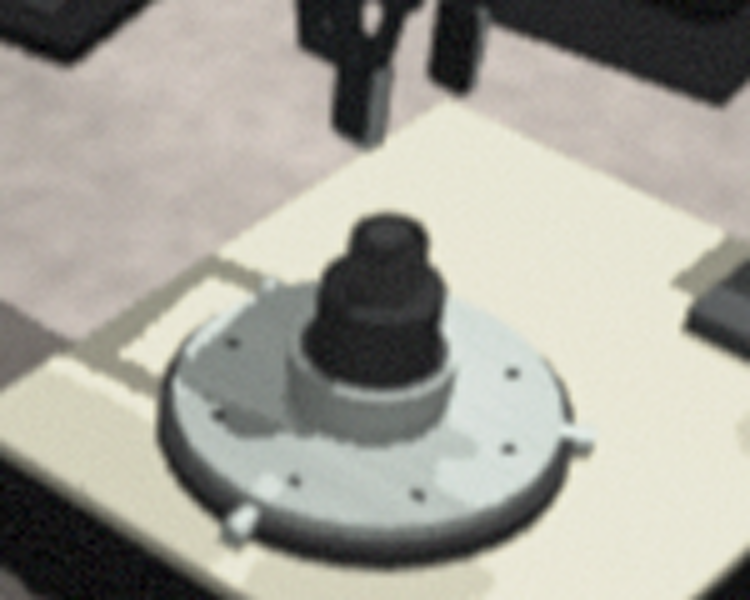

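The cap sits straight and fully down on the bearing, with its skirt bottom at about (380,375). Its shoulder is at 189.5 mm (189 expected) and its top at 215.3 mm (215 expected), and the open gripper is clear above it. I hand the job in.

```bash
python3 -c "
from rig import r
print(r.hand_in())"
```

```text
the job is handed in; nothing more can be done
None
```

The clamp cap is screwed home on the bearing, tightened to about 0.45 N m and released, and the job was handed in after about 20 s of the 67 s allowed; the hand-in returned no verdict.

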